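Fume extractor: check the fan, offer up the inlet flange

ROBOT

A 6-joint arm with a two-finger parallel gripper is mounted at the origin on the work surface. World frame = base frame: x ahead of the robot, y to its left, z up, the work surface at z = 0. Lengths are in mm, angles in rad, forces in N, time in s.
With the tool pointing down it reaches from about 350 to 950 mm from the base axis. Payload 17.4 kg.
Tool frame: the origin (TCP) lies at the centre of the arm's flange, where the gripper is bolted on; the fingertips stand 186 mm ahead of it and the grasp point (between the pads) lies 167 mm ahead of it; z points along the fingers, y is the line along which they close (so a half turn about z gives the same grasp; the last joint's range is limited). The gripper opens to 93 mm and grips with 3 to 60 N. Pads are 15 mm wide; open, the fingers measure 128 mm over their backs; the gripper's body (75 mm by 188 mm) begins 65 mm behind the grasp point.
Start: joints at [1.169, 0.116, 1.442, -0, 1.584, -0.038], TCP at [240.193, 630.826, 404.746] pointing down, gripper open.
Joint ranges: [-2.83, 2.83], [-0.83, 2.19], [0.07, 2.5], [-1.14, 4.28], [0.01, 3], [-2.97, 2.97]. Speed limits (rad/s): [1.89, 1.89, 2.22, 3.14, 3.14, 3.14].

INTERFACE

Orientations are given as a unit quaternion [w, x, y, z].
In Python, from cell import env, cams, sign_off gives the robot as it stands.
- The arm moves only by the tool arm_command, never from a script. Its argument "moves" is one flat list of numbers, 6 for each row, row after row: the shift along the tool's x, y, z in units of 50 mm (1.0 is 50 mm), then the turn, a rotation vector about the tool's x, y, z in units of 6 degrees (1.0 is 6 degrees). In form: [dx, dy, dz, ax, ay, az, dx, dy, dz, ax, ay, az, ...]. A call has 1 to 12 rows; each row shifts and turns the commanded pose from where the row before left it, along the tool's axes as they then stand; what a row does not reach is not made up. A row lasts 1/8 s, in which the tool goes at most 62.5 mm and 10.7 degrees, less where a joint would pass 70% of its speed; a pose out of reach is approached as far as the arm can. A call is refused whole if a number of a shift passes 1 or a number of a turn 1, either way. A call with a gripper value outside its range is refused whole. "fingers" is the opening, from 0 (shut) to 1 (fully open), set as the call begins (left out, the last holds). The fingers move at their own pace and stop on an object; "newtons" is the grip in N (left out, the last holds). Time passes only in rows, so rows that do not move let the fingers close. It gives the time, the measured TCP pose, the force, the opening and the grip force at its end, in the units of the state.
- env.get_obs(): the state, without advancing time (a new reading comes with each control period).
- cams.read_camera(name): name is "scene" or "top" or "wrist"; returns a dict with "frame" (480x640x3 uint8, red, green, blue), "K" (3x3 intrinsics, pixels), "xyz" and "attitude" of the camera in the world; the wrist camera has in their place "tool_from_camera" (4x4, takes a point from camera to tool coordinates, whose origin is the TCP and whose axes are the flange's). Camera axes: x right, y up, looking along -z (the intrinsics and any distortion apply to the point x, -y, -z); pixel columns grow to the right and rows downward; lengths in mm; the calibration is good to about 2 mm. A picture is of the moment at which its call begins: read the wrist's pose just before it. There is no depth.
- sign_off(): hands the job in; it is judged then, once.
Trained networks look in a picture, given as the dict that the camera call returned (one of the last four; its "shot" number tells which), for a name from the list of things; names that differ only in an ending like _2 or _b are one class to them, and where a whole thing is asked for, a point or a joint stands for the part that bears it (a point fixed in the world has none). Each returns a list of dicts, best first, with "p" (0 to 1); they miss things now and then, are a little off and sometimes report something else, mostly with a low value. They report only what shows in the picture. A call takes as long as a camera call.
- cams.recognise(name, picture): "position" ([x, y, z] in mm, in world coordinates, good to about 4 mm: the middle of the surface that is visible of it).
- cams.spot_point(name, picture): "position" ([x, y, z] in mm, in world coordinates, good to about 4 mm: a listed point, or the origin of a listed thing).
The state is a dict: "t": time; "joints": joint angles; "joint_velocities": joint speeds; "joint_torque": joint torques, N m; "tool_pos": TCP position; "orientation": TCP orientation; "ft_force": force on the tool from outside, world axes, zero at the start; "ft_torque": the same for the moment, N m; "finger_gap": opening from 0.0 (shut) to 1.0 (fully open); "grasp_force": force on a finger pad.
Only numpy, scipy, OpenCV 4.12 (cv2) and the standard library are available. Lean on these libraries where they do the work, as an engineer would, in place of code of your own. Each camera call takes 0.05 s, during which the arm holds its last target. There are 200 camera calls.

TASK

The studio's fume extractor lies open with its inlet upwards: turn its fan by hand through one whole turn, either way, to see that it runs free. Then pick up the grey inlet flange, whose hose spigot serves as the handle, and hold it level, one to three centimetres above the extractor, with all four of its holes lined up over the threaded holes, so that a colleague can start the screws; the flange must not touch the extractor, and the other things on the table stay where they are. Finish while still holding the flange there, steady: do not lower it or let go.

Things in the scene. Friction and masses are not known exactly. Their poses are not given: they have to be found in the camera images.
- extractor: fume extractor on its back, inlet up: white steel box 250 (its x) x 200 (its y) x 120 tall, heavy, immovable, left or right of the table's middle. Origin: centre of underside, z up. Flat top face 120 above the table: round open well 155 across in the middle with the fan inside, and near each corner a threaded hole (6 wide, brass ring). Black seal round the well under 1 mm proud. (sizes in mm)
- fan (a joint): turning angle of the fan in rad, about its upright axis, positive counter-clockwise seen from above; it turns endlessly either way with little resistance (a push of about 0.4 N halfway along a blade) and stops almost at once when no longer pushed. Starts between -1.05 and 1.05.
- fan_hub (a point): middle of the top of the fan's hub, on the fan's axis, which is the middle of the extractor; 6 below the extractor's top face. The hub is 44 across; hub side and well wall are 22 and 77 from the axis, so 55 of room between them. (sizes in mm)
- fan_blade (a point): point in the middle of one of three like plain metal blades 120 degrees apart, 50 from the axis, 24 below the top face; goes round with the fan. Blades reach 73 from the axis, pitched about 35 degrees to the level (upper edge ahead when turned counter-clockwise), 21 to either side of the middle line seen from above, 9 to 39 below the top face; 60 free along the circle between two at radius 50. (sizes in mm)
- flange: inlet flange: grey plastic plate 220 (its x) x 175 (its y) x 5 thick, flat on the table, 0.24 to 0.37 kg, balanced about its middle. Origin: centre of underside, z up. In the middle a round hose tube (spigot) 50 outside, 42 inside, 48 tall. Four holes 10 across near the corners, in the same 200 x 150 pattern as the threaded holes; half a turn makes no difference. (sizes in mm)
- spigot_top (a point): centre of the spigot's upper end, 53 above the plate's underside (sizes in mm)
- thread0 (a point): threaded hole in the extractor's top face, its mouth, at 100 along x and 75 along y from the middle (+x +y corner of the extractor), 120 above the table (sizes in mm)
- thread1 (a point): threaded hole in the extractor's top face, its mouth, at 100 along x and 75 along y from the middle (+x -y corner of the extractor), 120 above the table (sizes in mm)
- thread2 (a point): threaded hole in the extractor's top face, its mouth, at 100 along x and 75 along y from the middle (-x -y corner of the extractor), 120 above the table (sizes in mm)
- thread3 (a point): threaded hole in the extractor's top face, its mouth, at 100 along x and 75 along y from the middle (-x +y corner of the extractor), 120 above the table (sizes in mm)
- hole0 (a point): hole in the flange, its centre on the plate's underside, at 100 along x and 75 along y from the middle (+x +y corner of the flange) (sizes in mm)
- hole1 (a point): hole in the flange, its centre on the plate's underside, at 100 along x and 75 along y from the middle (+x -y corner of the flange) (sizes in mm)
- hole2 (a point): hole in the flange, its centre on the plate's underside, at 100 along x and 75 along y from the middle (-x -y corner of the flange) (sizes in mm)
- hole3 (a point): hole in the flange, its centre on the plate's underside, at 100 along x and 75 along y from the middle (-x +y corner of the flange) (sizes in mm)
- brush_tub: bystander: white plastic tub, open, 126 across, 62 tall, with three dividing walls; origin centre of its underside (sizes in mm)
- medium_bottle: bystander: dark blue bottle with black cap, 52 across, 120 tall; origin centre of its underside (sizes in mm)
- wax_jar: bystander: metal jar with pale blue lid, 72 across, 80 tall; origin centre of its underside (sizes in mm)
- screw_dish: bystander: small clear dish with the four screws in it, 64 across, 26 tall; stands between the robot and the gap between extractor and flange; origin centre of its underside (sizes in mm)
- screwdriver: bystander: screwdriver with a black handle, lying, 190 long, in the gap between extractor and flange; origin at its middle underside (sizes in mm)
- brush: bystander: paint brush with a dark wooden handle, lying, 210 long, on the robot's left; origin at its middle underside (sizes in mm)
- palette: bystander: round white porcelain palette with small wells like petals, 166 across, 18 tall, on the robot's right; origin centre of its underside (sizes in mm)
- water_cup: bystander: low clear cup, 80 across, 45 tall, on the robot's left; origin centre of its underside (sizes in mm)

How it is judged:
By the outcome, as a careful person would: the job done as asked, in the order asked, and still so for the second after the job is handed in, while the arm keeps its last pose, push and grip.
It also fails if it takes over 72 s, if anything falls off the work surface, if the arm or the gripper's body presses on something with over 40 N, if the wrist force passes 120 N, or if a joint passes its speed limit or range.

## Working session

There is one attempt and no reset: what is moved stays moved. The work goes in short steps, Python scripts to look and compute and a tool call to move; the robot and the scene stay as the last step left them, time stands still between calls to the robot, and variables do not carry over. Pictures are saved under pics/ and viewed, at most 10 in all, crops included, and the job is handed in when it is done.

Besides the shell and the picture viewer there is one more tool, called after "Emit:" in YAML: its name, and indented under it one key for each argument. arm_command: Moves the arm, as the interface text tells. Its arguments: {"type":"object","properties":{"moves":{"type":"array"},"fingers":{"type":"number"},"newtons":{"type":"number"}},"required":["moves"]}

```bash
ls; mkdir -p pics; cat > h.py <<'E'
import numpy as np, cv2
from scipy.spatial.transform import Rotation as R
from cell import env, cams, sign_off
def tool():
    o=env.get_obs(); q=o["orientation"]
    return np.array(o["tool_pos"]), R.from_quat([q[1],q[2],q[3],q[0]])
E
python3 - <<'E'
from h import *
o=env.get_obs(); print({k:np.round(v,3).tolist() for k,v in o.items()})
t,r=tool(); print(r.as_matrix().round(3))
for n in ["top","scene"]:
    p=cams.read_camera(n); cv2.imwrite(f"pics/{n}0.png",p["frame"][:,:,::-1])
    print(n,[k for k in p],p["K"],p.get("xyz"),p.get("attitude"), p.get("distortion"))
    for x in ["extractor","fan_hub","fan_blade","flange","spigot_top","thread0","thread1","thread2","thread3","hole0","hole1","hole2","hole3","brush_tub","medium_bottle","wax_jar","screw_dish","screwdriver","brush","palette","water_cup"]:
        print(x,[(round(d["p"],2),np.round(d["position"]).tolist()) for d in cams.spot_point(x,p)[:3]])
E
```

```text
pics
{'t': 0.0, 'joints': [1.169, 0.117, 1.442, -0.0, 1.584, -0.038], 'joint_velocities': [0.0, 0.001, 0.001, 0.0, -0.0, 0.0], 'joint_torque': [-0.0, -72.127, -62.26, 0.078, 0.024, -0.0], 'tool_pos': [240.197, 630.839, 403.997], 'orientation': [-0.0, 0.181, 0.984, -0.001], 'ft_force': [-0.851, -0.026, 0.411], 'ft_torque': [0.034, 0.024, 0.0], 'grasp_force': 0.0, 'finger_gap': 1.0}
[[-0.935  0.356 -0.   ]
 [ 0.356  0.935 -0.001]
 [ 0.    -0.001 -1.   ]]
top ['frame', 'K', 'xyz', 'attitude', 'shot'] [[480.39867228   0.         315.90815602]
 [  0.         480.39867228 244.84643507]
 [  0.           0.           1.        ]] [ 370.37713671   25.67117967 1396.26195666] [ 0.71300378  0.05721758 -0.06510382 -0.69578247] None
extractor [(0.68, [481.0, -220.0, 1.0])]
fan_hub [(0.89, [476.0, -222.0, 109.0])]
fan_blade [(0.91, [523.0, -192.0, 95.0])]
flange [(0.7, [518.0, 227.0, -1.0]), (0.21, [361.0, 535.0, -1.0])]
spigot_top [(0.66, [520.0, 232.0, 53.0])]
thread0 [(0.9, [553.0, -321.0, 117.0]), (0.86, [595.0, -180.0, 118.0]), (0.65, [408.0, -123.0, 117.0])]
thread1 [(0.9, [553.0, -321.0, 117
[... 2212 characters left out ...]
.0])]
hole2 [(0.88, [396.0, 237.0, -1.0]), (0.81, [565.0, 340.0, -3.0]), (0.77, [640.0, 211.0, 2.0])]
hole3 [(0.88, [396.0, 237.0, -1.0]), (0.81, [565.0, 340.0, -3.0]), (0.77, [640.0, 211.0, 2.0])]
brush_tub [(0.97, [807.0, 3.0, -0.0]), (0.35, [482.0, -224.0, 116.0])]
medium_bottle [(0.84, [770.0, 207.0, 4.0]), (0.34, [404.0, -120.0, 121.0]), (0.26, [524.0, 231.0, 3.0])]
wax_jar [(0.59, [778.0, -170.0, -2.0])]
screw_dish [(0.77, [370.0, -2.0, 2.0])]
screwdriver [(0.65, [548.0, 4.0, 2.0])]
brush [(0.82, [564.0, 510.0, -0.0]), (0.49, [476.0, 112.0, 0.0])]
palette [(0.93, [473.0, -505.0, 2.0]), (0.69, [361.0, -265.0, 119.0])]
water_cup [(0.98, [359.0, 533.0, -1.0]), (0.61, [523.0, 230.0, 0.0])]
```

View pics/top0.png

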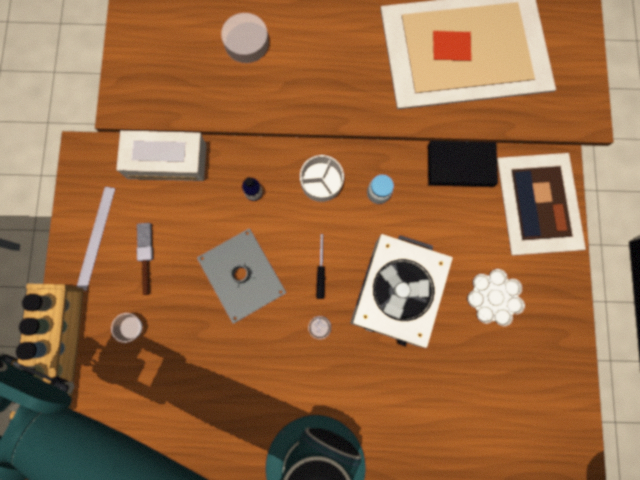

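View pics/scene0.png

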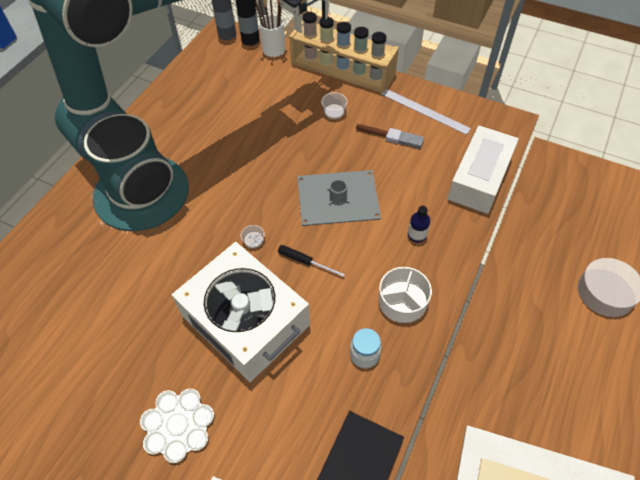

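The top view shows the extractor with its fan at about (403,290) and the flange at (241,275). The screwdriver and dish lie between them at (321,270) and (319,327). The networks agree with this across both views. I'll hover over the flange first for a closer wrist view.

```bash
cat >> h.py <<'E'
def plan(waypoints, step=47., ang=5.8, start=None):
    """waypoints: (x,y,z,yaw of tool y axis in deg); prints rows per call. Tool pointing down."""
    p,r=tool() if start is None else start
    rows=[]
    for x,y,z,yw in waypoints:
        g=np.array([x,y,z]); ya=np.degrees(np.arctan2(*r.as_matrix()[[1,0],1]))
        d=(yw-ya+180)%360-180
        n=max(1,int(np.ceil(max(np.linalg.norm(g-p)/step,abs(d)/ang))))
        G=R.from_matrix(np.array([[np.sin(np.radians(yw)),np.cos(np.radians(yw)),0],[-np.cos(np.radians(yw)),np.sin(np.radians(yw)),0],[0,0,-1]]))
        D=(r.inv()*G).as_rotvec(); p0,r0=p,r
        for i in range(1,n+1):
            pi=p0+(g-p0)*i/n; ri=r0*R.from_rotvec(D*i/n)
            s=np.round(r.inv().apply(pi-p)/50,2); a=np.round(np.degrees((r.inv()*ri).as_rotvec())/6,2)
            if i<n: a[:2]=0
            p=p+r.apply(s*50); r=r*R.from_rotvec(np.radians(a*6)); rows.append([*s,*a])
    for k in range(0,len(rows),12): print("["+",".join(f"{v+0:g}" for q in rows[k:k+12] for v in q)+"]")
    print("rows",len(rows),"end",p.round(1),np.degrees(np.arctan2(*r.as_matrix()[[1,0],1])).round(2))
    return p,r
def proj(pic,X,T=None):
    """world points -> pixels, T=(pos,rot) tool pose for the wrist camera"""
    X=np.atleast_2d(X)
    if "tool_from_camera" in pic:
        M=np.array(pic["tool_from_camera"]); c=T[1].inv().apply(X-T[0]); c=(c-M[:3,3])@M[:3,:3]
    else:
        q=pic["attitude"]; c=R.from_quat([q[1],q[2],q[3],q[0]]).inv().apply(X-pic["xyz"])
    c=c*[1,-1,-1]; u=c@np.array(pic["K"]).T
    return u[:,:2]/u[:,2:]
E
python3 - <<'E'
from h import *
p=cams.read_camera("wrist"); print(p["K"],np.round(p["tool_from_camera"],3))
s=plan([(480,230,404,24)])
E
```

```text
[[405.62762908   0.         326.21677625]
 [  0.         405.62762908 234.65635431]
 [  0.           0.           1.        ]] [[ 0.     0.971  0.239 65.633]
 [ 1.    -0.     0.    -0.597]
 [ 0.     0.239 -0.971 20.793]
 [ 0.     0.     0.     1.   ]]Traceback (most recent call last):
  File "<stdin>", line 3, in <module>
  File "h.py", line 15, in plan
    G=R.from_matrix(np.array([[np.sin(np.radians(yw)),np.cos(np.radians(yw)),0],[-np.cos(np.radians(yw)),np.sin(np.radians(yw)),0],[0,0,-1]]))
  File "scipy/spatial/transform/_rotation.pyx", line 1143, in scipy.spatial.transform._rotation.Rotation.from_matrix
ValueError: Non-positive determinant (left-handed or null coordinate frame) in rotation matrix 0: [[ 0.40673664  0.91354546  0.        ]
 [-0.91354546  0.40673664  0.        ]
 [ 0.          0.         -1.        ]].
```

```bash
sed -i 's/\[\[np.sin(np.radians(yw)),np.cos(np.radians(yw)),0\],\[-np.cos(np.radians(yw))/[[-np.sin(np.radians(yw)),np.cos(np.radians(yw)),0],[np.cos(np.radians(yw))/' h.py
python3 - <<'E'
from h import *
s=plan([(520,230,390,24)])
E
```

```text
[-0.73,-0.5,0.03,0,0,0.68,-0.77,-0.45,0.02,0,0,0.69,-0.8,-0.39,0.03,0,0,0.68,-0.83,-0.33,0.03,0,0,0.69,-0.84,-0.27,0.02,0,0,0.68,-0.87,-0.21,0.03,0,0,0.68,-0.87,-0.15,0.03,0,0,0.69,-0.89,-0.08,0.02,0,0,0.68,-0.88,-0.03,0.03,0,0,0.69,-0.89,0.05,0.03,0,0,0.68,-0.89,0.1,0.03,0,0,0.69]
rows 11 end [520.  229.7 389.8] 23.97
```

Emit:
arm_command:
  moves: [-0.73,-0.5,0.03,0,0,0.68,-0.77,-0.45,0.02,0,0,0.69,-0.8,-0.39,0.03,0,0,0.68,-0.83,-0.33,0.03,0,0,0.69,-0.84,-0.27,0.02,0,0,0.68,-0.87,-0.21,0.03,0,0,0.68,-0.87,-0.15,0.03,0,0,0.69,-0.89,-0.08,0.02,0,0,0.68,-0.88,-0.03,0.03,0,0,0.69,-0.89,0.05,0.03,0,0,0.68,-0.89,0.1,0.03,0,0,0.69,0,0,0,0,0,0]

```text
t: 3.75
tool_pos: [521.2, 227.8, 389.5]
orientation: [0.0, 0.546, 0.837, -0.0]
ft_force: [0.4, -0.5, 0.5]
finger_gap: 0.997
grasp_force: 0.0
```

```bash
python3 - <<'E'
from h import *
T=tool(); p=cams.read_camera("wrist"); cv2.imwrite("pics/w1.png",p["frame"][:,:,::-1])
print(T[0].round(1),np.degrees(np.arctan2(*T[1].as_matrix()[[1,0],1])))
for x in ["flange","spigot_top","hole0"]:
    for d in cams.spot_point(x,p)[:5]: print(x,round(d["p"],2),np.round(d["position"],1).tolist(),proj(p,d["position"],T).round(1).tolist())
E
```

```text
[521.2 227.8 389.5] 23.750496681383275
flange 0.59 [524.4, 225.0, 2.3] [[328.8, 212.1]]
spigot_top 0.65 [518.5, 228.4, 53.1] [[324.1, 217.2]]
hole0 0.92 [475.7, 116.5, 1.7] [[237.4, 293.1]]
hole0 0.7 [398.2, 240.3, -0.6] [[205.6, 139.5]]
hole0 0.64 [564.1, 344.9, -5.1] [[425.1, 105.7]]
```

View pics/w1.png

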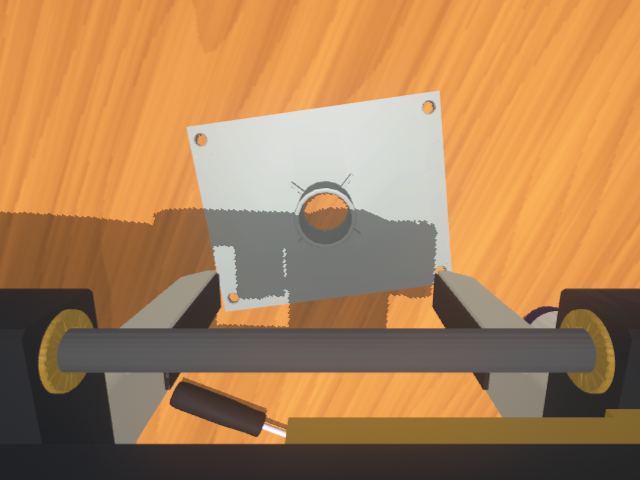

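The wrist picture shows the flange with its holes at about (201,139), (428,106) and (234,297), and the spigot mouth at about (326,215). I'll fit the flange pose from these and plan the move to the fan.

```bash
cat >> h.py <<'E'
from scipy.optimize import least_squares
def ray(pic,uv,z,T=None):
    f=lambda x:(proj(pic,[x[0],x[1],z],T)-uv).ravel()
    return least_squares(f,[500,0 if T is None else T[0][1]]).x
def rect(pts,guess):
    """pts: N x2 of corner order list (sx,sy,x,y) -> centre, yaw(deg)"""
    pts=np.array(pts,float)
    def f(v):
        c,s=np.cos(v[2]),np.sin(v[2]); a=pts[:,0]*100; b=pts[:,1]*75
        return np.r_[v[0]+c*a-s*b-pts[:,2],v[1]+s*a+c*b-pts[:,3]]
    o=least_squares(f,[guess[0],guess[1],np.radians(guess[2])]); print("rect",o.x[:2].round(1),np.degrees(o.x[2]).round(2),"res",o.fun.round(1)); return o.x
E
python3 - <<'E'
from h import *
T=tool(); p=cams.read_camera("wrist")
P=[ray(p,uv,5,T) for uv in [(201,139.5),(428.5,106.5),(234,297)]]
print(np.round(P,1), "spigot top", ray(p,(326.5,215),53,T))
g=(520,229,30.7)
rect([(-1,1,*P[0]),(1,1,*P[1]),(-1,-1,*P[2])],g)
rect([(1,1,566.5,342.5),(-1,1,397,240),(1,-1,642,213)],g)
plan([(479,-222,330,-25)])
E
```

```text
[[394.4 241.6]
 [563.2 347.1]
 [473.5 115.6]] spigot top [518.07572087 233.5520771 ]
rect [518.5 231.2] 31.99 res [-0.4  0.4 -0.   0.2  0.7 -0.9]
rect [519.3 226.7] 30.71 res [ 0.5 -2.   1.5 -0.3  0.1  0.2]
[-0.79,-0.44,0.12,0,0,0.82,-0.83,-0.38,0.12,0,0,0.82,-0.86,-0.3,0.12,0,0,0.81,-0.88,-0.22,0.12,0,0,0.82,-0.9,-0.16,0.12,0,0,0.82,-0.9,-0.07,0.12,0,0,0.82,-0.91,0,0.12,0,0,0.81,-0.9,0.09,0.12,0,0,0.82,-0.9,0.15,0.12,0,0,0.82,-0.88,0.24,0.12,0,0,0.82]
rows 10 end [ 479.  -222.2  329.8] -25.02
```

Emit:
arm_command:
  moves: [-0.79,-0.44,0,0,0,0.82,-0.83,-0.38,0,0,0,0.82,-0.86,-0.3,0,0,0,0.81,-0.88,-0.22,0,0,0,0.82,-0.9,-0.16,0,0,0,0.82,-0.9,-0.07,0,0,0,0.82,-0.91,0,0,0,0,0.81,-0.9,0.09,0,0,0,0.82,-0.9,0.15,0,0,0,0.82,-0.88,0.24,0,0,0,0.82,0,0,0,0,0,0]
  fingers: 0

```text
t: 5.38
tool_pos: [478.6, -224.3, 389.6]
orientation: [-0.0, 0.845, 0.535, -0.0]
ft_force: [0.4, 0.1, 0.3]
finger_gap: 0.004
grasp_force: 0.0
```

```bash
python3 - <<'E'
from h import *
T=tool(); p=cams.read_camera("wrist"); cv2.imwrite("pics/w2.png",p["frame"][:,:,::-1])
print(T[0].round(1),np.degrees(np.arctan2(*T[1].as_matrix()[[1,0],1])))
for x in ["fan_hub","fan_blade","thread0"]:
    for d in cams.spot_point(x,p)[:5]: print(x,round(d["p"],2),np.round(d["position"],1).tolist(),proj(p,d["position"],T).round(1).tolist())
E
```

```text
[ 478.6 -224.3  389.6] -25.24769587952069
fan_hub 0.76 [476.5, -220.8, 117.5] [[320.8, 236.0]]
fan_blade 0.61 [522.1, -190.2, 96.1] [[363.5, 159.1]]
thread0 0.88 [404.6, -123.3, 120.9] [[141.7, 143.8]]
thread0 0.69 [595.2, -179.1, 118.7] [[473.7, 89.6]]
thread0 0.56 [554.3, -322.3, 122.2] [[492.7, 323.6]]
thread0 0.16 [477.6, -223.8, -0.3] [[324.9, 207.3]]
```

View pics/w2.png

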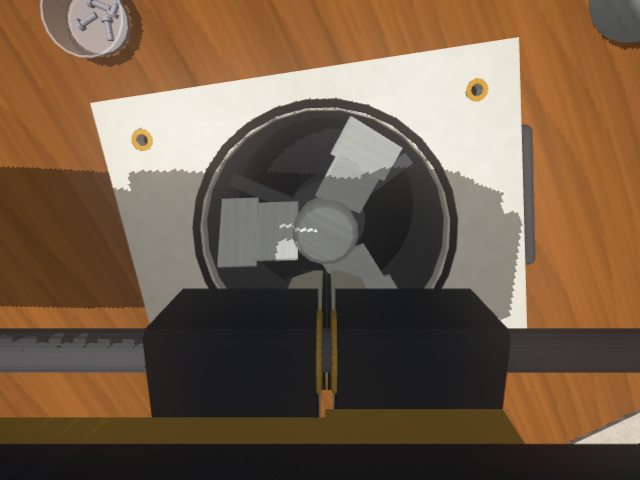

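The fan's blades stand at about 35, 155 and 275 degrees, with the hub at pixel (326,231) and brass rings at (142,139) and (477,90). The gap at -25 degrees takes the closed fingers with their long side radial. Next I'll fix the centre and plan a clockwise circle, which pushes on the blades' upper edges.

```bash
python3 - <<'E'
from h import *
T=tool(); p=cams.read_camera("wrist")
P=[ray(p,uv,120,T) for uv in [(142,139.5),(477,89.5)]]
print(np.round(P,1),"hub",ray(p,(326,231),114,T).round(1),"hub net 476-479,-222")
g=(478,-222,-16.5)
rect([(-1,1,*P[0]),(1,1,*P[1])],g)
rect([(-1,1,406,-121.5),(1,1,594.5,-179.5),(1,-1,553,-321)],g)
# two-height check of threads by triangulation top/wrist is left to the close look later
c=np.array([478.5,-221.5]); psi=-25.25
s=plan([(c[0]+50*np.cos(np.radians(psi)),c[1]+50*np.sin(np.radians(psi)),330,psi)],step=30)
s=plan([(s[0][0],s[0][1],278,psi)],step=30,start=s)
a=-np.radians(np.arange(0,435,15)); X=np.c_[50*np.sin(a),50*np.cos(a)]/50; D=np.round(np.diff(np.round(X,2),axis=0),2)
for k in range(0,len(D),12): print("["+",".join(f"{x:g},{y:g},0,0,0,0" for x,y in D[k:k+12])+"]")
E
```

```text
[[ 405.7 -118.7]
 [ 596.9 -176.6]] hub [ 481.1 -217.4] hub net 476-479,-222
rect [ 479.6 -219.4] -16.84 res [-0.1  0.1  0.  -0. ]
rect [ 478.7 -221.6] -16.79 res [-1.4  1.6 -0.2  0.5  0.8 -1.3]
[0,0.33,0.4,0,0,0.02,0,0.33,0.4,0,0,0.01,0,0.33,0.4,0,0,0.02]
rows 3 end [ 523.9 -242.7  329.9] -25.28
[0,0,0.52,0,0,0,0,0,0.52,0,0,0]
rows 2 end [ 523.9 -242.7  277.9] -25.28
[-0.26,-0.03,0,0,0,0,-0.24,-0.1,0,0,0,0,-0.21,-0.16,0,0,0,0,-0.16,-0.21,0,0,0,0,-0.1,-0.24,0,0,0,0,-0.03,-0.26,0,0,0,0,0.03,-0.26,0,0,0,0,0.1,-0.24,0,0,0,0,0.16,-0.21,0,0,0,0,0.21,-0.16,0,0,0,0,0.24,-0.1,0,0,0,0,0.26,-0.03,0,0,0,0]
[0.26,0.03,0,0,0,0,0.24,0.1,0,0,0,0,0.21,0.16,0,0,0,0,0.16,0.21,0,0,0,0,0.1,0.24,0,0,0,0,0.03,0.26,0,0,0,0,-0.03,0.26,0,0,0,0,-0.1,0.24,0,0,0,0,-0.16,0.21,0,0,0,0,-0.21,0.16,0,0,0,0,-0.24,0.1,0,0,0,0,-0.26,0.03,0,0,0,0]
[-0.26,-0.03,0,0,0,0,-0.24,-0.1,0,0,0,0,-0.21,-0.16,0,0,0,0,-0.16,-0.21,0,0,0,0]
```

Emit:
arm_command:
  moves: [0,0.33,0.4,0,0,0,0,0.33,0.4,0,0,0,0,0.34,0.4,0,0,0,0,0,0,0,0,0,0,0,0.5,0,0,0,0,0,0.5,0,0,0,0,0,0,0,0,0]

```text
t: 6.5
tool_pos: [523.6, -243.3, 279.2]
orientation: [-0.001, 0.844, 0.537, -0.0]
ft_force: [0.1, 0.9, 0.2]
finger_gap: 0.006
grasp_force: 0.0
```

Emit:
arm_command:
  moves: [-0.26,-0.03,0,0,0,0,-0.24,-0.1,0,0,0,0,-0.21,-0.16,0,0,0,0,-0.16,-0.21,0,0,0,0,-0.1,-0.24,0,0,0,0,-0.03,-0.26,0,0,0,0,0.03,-0.26,0,0,0,0,0.1,-0.24,0,0,0,0,0.16,-0.21,0,0,0,0,0.21,-0.16,0,0,0,0,0.24,-0.1,0,0,0,0,0.26,-0.03,0,0,0,0]

```text
t: 8.0
tool_pos: [433.7, -200.7, 279.8]
orientation: [0.0, 0.844, 0.537, 0.0]
ft_force: [-0.1, -0.6, 0.4]
finger_gap: 0.005
grasp_force: 0.2
```

```bash
python3 - <<'E'
from h import *
T=tool(); o=env.get_obs(); print(T[0],np.round(o["ft_force"],1))
p=cams.read_camera("top"); print([(round(d["p"],2),np.round(d["position"]).tolist()) for d in cams.spot_point("fan_blade",p)])
cv2.imwrite("pics/t2.png",cv2.resize(p["frame"][200:380,320:500,::-1],None,fx=3,fy=3))
E
```

```text
[ 433.70095656 -200.67351924  279.82794118] [-0.1 -0.6  0.4]
[]
```

View pics/t2.png

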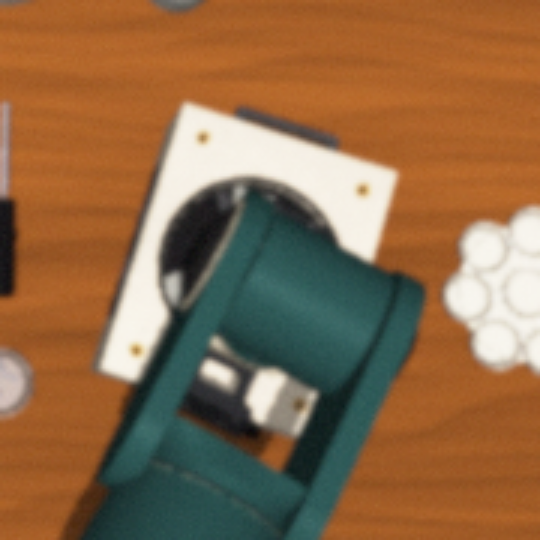

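Emit:
arm_command:
  moves: [0.26,0.03,0,0,0,0,0.24,0.1,0,0,0,0,0.21,0.16,0,0,0,0,0.16,0.21,0,0,0,0,0.1,0.24,0,0,0,0,0.03,0.26,0,0,0,0,-0.03,0.26,0,0,0,0,-0.1,0.24,0,0,0,0,-0.16,0.21,0,0,0,0,-0.21,0.16,0,0,0,0,-0.24,0.1,0,0,0,0,-0.26,0.03,0,0,0,0]

```text
t: 9.6
tool_pos: [523.8, -245.1, 279.8]
orientation: [0.0, 0.844, 0.536, 0.0]
ft_force: [0.6, 0.4, 0.1]
finger_gap: 0.002
grasp_force: 0.2
```

```bash
python3 - <<'E'
from h import *
T=tool(); o=env.get_obs(); print(T[0],np.round(o["ft_force"],1))
p=cams.read_camera("wrist"); cv2.imwrite("pics/w3.png",p["frame"][:,:,::-1])
E
```

```text
[ 523.7677365  -245.07471212  279.75246576] [0.6 0.4 0.1]
```

View pics/w3.png

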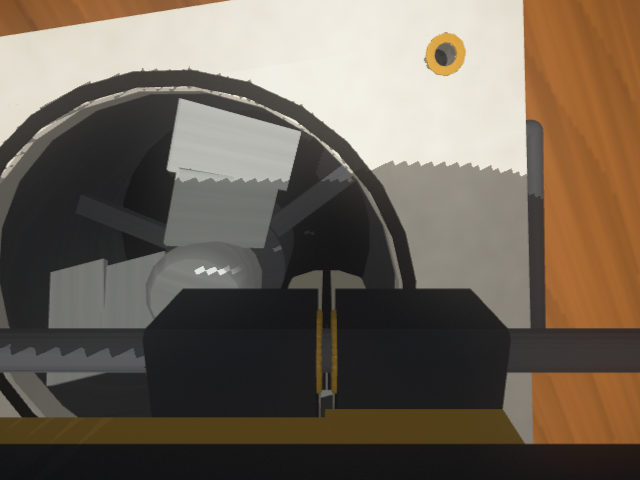

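The wrist view shows the hub at (205,285) and one blade at (230,175), with the fingers in the gap beside it.

```bash
python3 - <<'E'
from h import *
T=tool(); p=cams.read_camera("wrist")
h=ray(p,(205,285),114,T); 
for uv in [(233,172),(105,318)]:
    b=ray(p,uv,96,T); print(h,b,np.degrees(np.arctan2(*(b-h)[::-1])),np.hypot(*(b-h)))
E
```

```text
[ 485.87226091 -217.78462465] [ 511.30816741 -184.47173942] 52.636616040756756 41.91340670609784
[ 485.87226091 -217.78462465] [ 430.83331263 -216.44924339] 178.61013510584985 55.055145718712495
```

Emit:
arm_command:
  moves: [-0.26,-0.03,0,0,0,0,-0.24,-0.1,0,0,0,0,-0.21,-0.16,0,0,0,0,0,0,0,0,0,0,0.12,0.08,0,0,0,0,0,0,0,0,0,0,0,0,-0.6,0,0,0,0,0,-0.9,0,0,0,0,0,-0.8,0,0,0,0.4,-0.4,0,0,0,0,0,0,0,0,0,0]

```text
t: 11.08
tool_pos: [492.0, -238.9, 395.3]
orientation: [0.0, 0.844, 0.537, 0.0]
ft_force: [-0.1, 0.0, -0.7]
finger_gap: 0.006
grasp_force: 0.0
```

```bash
python3 - <<'E'
from h import *
T=tool(); p=cams.read_camera("wrist"); cv2.imwrite("pics/w4.png",p["frame"][:,:,::-1])
print(T[0])
for x in ["fan_hub","fan_blade"]:
    for d in cams.spot_point(x,p)[:5]: print(x,round(d["p"],2),np.round(d["position"],1).tolist(),np.degrees(np.arctan2(d["position"][1]+221,d["position"][0]-479)))
s=plan([(519,230,390,24)])
E
```

```text
[ 492.03893996 -238.87445213  395.2908733 ]
fan_hub 0.69 [471.6, -220.1, 115.9] 173.06565109873037
fan_blade 0.95 [529.3, -212.7, 95.5] 9.369939541368055
[0.79,-0.32,0.01,0,0,-0.74,0.82,-0.25,0.01,0,0,-0.75,0.84,-0.2,0,0,0,-0.74,0.84,-0.12,0.01,0,0,-0.75,0.86,-0.06,0.01,0,0,-0.74,0.85,0,0.01,0,0,-0.74,0.85,0.08,0.01,0,0,-0.75,0.85,0.14,0,0,0,-0.74,0.83,0.2,0.01,0,0,-0.74,0.81,0.27,0.01,0,0,-0.75,0.79,0.33,0.01,0,0,-0.74]
rows 11 end [518.9 229.8 389.9] 23.99
```

View pics/w4.png

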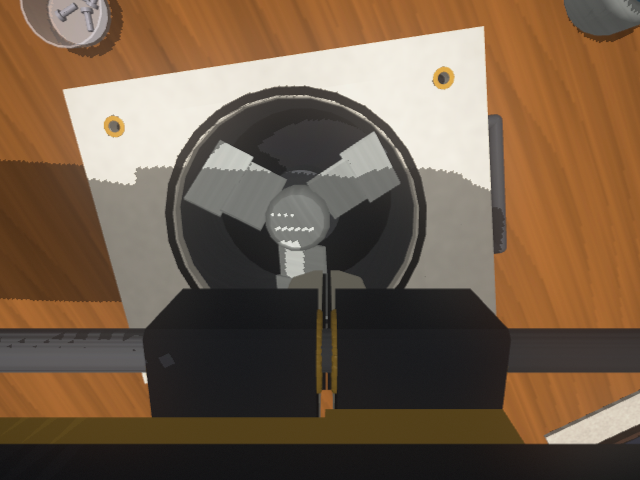

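The fan now stands at 9 degrees. The blade went from 35 through 55 to 9 with the fingers staying in the same gap, so it has turned about 386 degrees clockwise. Next is the flange.

Emit:
arm_command:
  moves: [0.79,-0.32,0,0,0,-0.74,0.82,-0.25,0,0,0,-0.75,0.84,-0.2,0,0,0,-0.74,0.84,-0.12,0,0,0,-0.75,0.86,-0.06,0,0,0,-0.74,0.85,0,0,0,0,-0.74,0.85,0.08,0,0,0,-0.75,0.85,0.14,0.3,0,0,-0.74,0.83,0.2,0.4,0,0,-0.74,0.81,0.27,0.5,0,0,-0.75,0.79,0.33,0.5,0,0,-0.74,0,0,0,0,0,0]
  fingers: 1

```text
t: 12.72
tool_pos: [518.9, 231.8, 306.8]
orientation: [-0.001, 0.543, 0.839, -0.002]
ft_force: [0.3, -1.2, 0.6]
finger_gap: 1.001
grasp_force: 0.0
```

```bash
python3 - <<'E'
from h import *
T=tool(); p=cams.read_camera("wrist"); cv2.imwrite("pics/w5.png",p["frame"][:,:,::-1])
print(T[0].round(1),np.degrees(np.arctan2(*T[1].as_matrix()[[1,0],1])))
for x in ["spigot_top","hole0"]:
    for d in cams.spot_point(x,p)[:4]: print(x,round(d["p"],2),np.round(d["position"],1).tolist(),proj(p,d["position"],T).round(1).tolist())
X=np.array([[519+25*np.cos(a),229.5+25*np.sin(a),53] for a in np.linspace(0,6.28,5)[:4]]); print(proj(p,X,T).round(1).tolist())
E
```

```text
[518.9 231.8 306.8] 24.161436834926523
spigot_top 0.68 [519.5, 226.9, 52.9] [[326.3, 255.2]]
hole0 0.92 [563.2, 343.3, -3.8] [[454.9, 107.3]]
hole0 0.88 [395.8, 238.7, -4.7] [[172.8, 147.5]]
[[365.1, 267.5], [344.8, 213.6], [288.8, 234.4], [310.4, 286.9]]
```

View pics/w5.png

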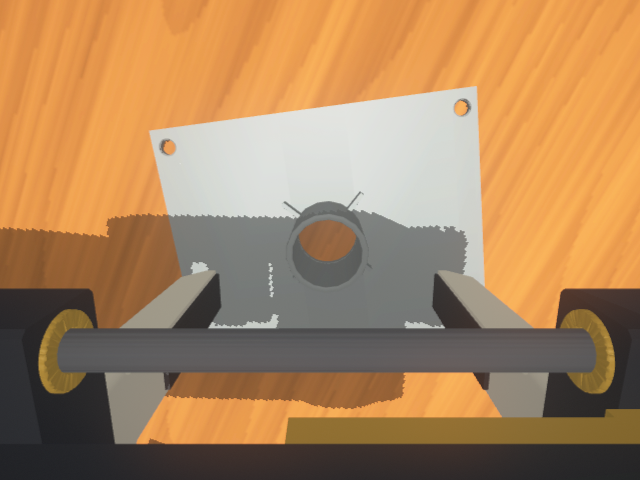

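The spigot mouth shows centred at (327,250), which matches a projected centre of (519, 229.5). I'll descend and grip.

Emit:
arm_command:
  moves: [-0.04,-0.02,0.6,0,0,0,0,0,0.8,0,0,0,0,0,0.5,0,0,0,0,0,0.22,0,0,0,0,0,0,0,0,0]

```text
t: 13.5
tool_pos: [519.1, 227.4, 204.2]
orientation: [0.0, 0.545, 0.838, 0.0]
ft_force: [-0.3, 0.3, 1.0]
finger_gap: 0.997
grasp_force: 0.0
```

Emit:
arm_command:
  moves: [0,0,0,0,0,0,0,0,0,0,0,0,0,0,0,0,0,0,0,0,0,0,0,0,0,0,0,0,0,0,0,0,0,0,0,0,0,0,0,0,0,0,0,0,0,0,0,0]
  fingers: 0
  newtons: 35

```text
t: 14.5
tool_pos: [518.8, 227.9, 203.9]
orientation: [0.0, 0.545, 0.839, 0.0]
ft_force: [0.2, 0.1, 1.6]
finger_gap: 0.531
grasp_force: 35.0
```

```bash
python3 - <<'E'
from h import *
T=tool(); y=np.degrees(np.arctan2(*T[1].as_matrix()[[1,0],1])); print(y)
s=plan([(T[0][0],T[0][1],390,y),(479,-222,390,y-48)],step=38)
E
```

```text
23.978579125864584
[0,0,-0.74,0,0,0,0,0,-0.75,0,0,0,0,0,-0.74,0,0,0,0,0,-0.75,0,0,0,0,0,-0.74,0,0,0,-0.66,-0.37,0,0,0,0.67,-0.68,-0.31,0,0,0,0.66,-0.7,-0.27,0,0,0,0.67,-0.72,-0.22,0,0,0,0.67,-0.74,-0.17,0,0,0,0.66,-0.74,-0.12,0,0,0,0.67,-0.75,-0.07,0,0,0,0.67]
[-0.75,-0.01,0,0,0,0.66,-0.75,0.04,0,0,0,0.67,-0.75,0.09,0,0,0,0.67,-0.74,0.14,0,0,0,0.66,-0.73,0.2,0,0,0,0.67]
rows 17 end [ 479.1 -222.1  389.8] -24.02
```

Emit:
arm_command:
  moves: [0,0,-0.4,0,0,0,0,0,-0.74,0,0,0,0,0,-0.85,0,0,0,0,0,-0.85,0,0,0,0,0,-0.6,0,0,0,0,0,-0.3,0,0,0,0,0,0,0,0,0]

```text
t: 15.38
tool_pos: [518.7, 227.8, 391.5]
orientation: [0.0, 0.545, 0.839, 0.0]
ft_force: [0.2, 0.7, -3.8]
finger_gap: 0.532
grasp_force: 35.0
```

Emit:
arm_command:
  moves: [-0.66,-0.37,0,0,0,0.67,-0.68,-0.31,0,0,0,0.66,-0.7,-0.27,0,0,0,0.67,-0.72,-0.22,0,0,0,0.67,-0.74,-0.17,0,0,0,0.66,-0.74,-0.12,0,0,0,0.67,-0.75,-0.07,0,0,0,0.67,-0.75,-0.01,0,0,0,0.66,-0.75,0.04,0,0,0,0.67,-0.75,0.09,0,0,0,0.67,-0.74,0.14,0,0,0,0.66,-0.73,0.2,0,0,0,0.67]

```text
t: 16.88
tool_pos: [478.7, -223.3, 389.0]
orientation: [-0.001, 0.839, 0.543, -0.001]
ft_force: [-0.2, 0.1, -2.9]
finger_gap: 0.531
grasp_force: 35.0
```

Emit:
arm_command:
  moves: [0,0,0,0,0,0,0,0,0.2,0,0,0,0,0,0,0,0,0,0,0,0,0,0,0]

```text
t: 17.38
tool_pos: [479.2, -221.5, 380.6]
orientation: [-0.0, 0.838, 0.545, -0.0]
ft_force: [0.5, -0.8, -3.8]
finger_gap: 0.535
grasp_force: 35.0
```

```bash
python3 - <<'E'
from h import *
T=tool(); p=cams.read_camera("wrist"); cv2.imwrite("pics/w6.png",p["frame"][:,:,::-1]); np.save("w6T.npy",np.r_[T[0],T[1].as_quat()])
t=cams.read_camera("top"); cv2.imwrite("pics/t6.png",cv2.resize(t["frame"][215:365,330:480,::-1],None,fx=4,fy=4,interpolation=cv2.INTER_CUBIC))
s=cams.read_camera("scene"); cv2.imwrite("pics/s6.png",s["frame"][:,:,::-1])
print(T[0].round(1),np.degrees(np.arctan2(*T[1].as_matrix()[[1,0],1])),env.get_obs()["ft_force"])
for n,c in [("wrist",p),("top",t),("scene",s)]:
  for x in ["hole0","thread0"]:
    for d in cams.spot_point(x,c)[:4]: print(n,x,round(d["p"],2),np.round(d["position"],1).tolist(),proj(c,d["position"],T).round(1).tolist())
E
```

```text
[ 479.2 -221.5  380.6] -23.95461607541836 [-0.3549485  -0.36708166 -2.18874693]
wrist hole0 0.74 [372.5, -6.7, 1.3] [[97.0, 22.6]]
wrist hole0 0.73 [406.1, -121.1, 173.0] [[86.4, 141.8]]
wrist hole0 0.62 [592.6, -177.8, 174.3] [[524.9, 85.1]]
top hole0 0.85 [404.6, -121.0, 170.2] [[367.8, 316.5]]
top hole0 0.62 [364.6, -261.5, 176.0] [[424.0, 333.9]]
top hole0 0.56 [594.4, -178.4, 178.1] [[390.7, 242.6]]
top thread0 0.66 [596.6, -181.5, 123.3] [[388.5, 245.5]]
top thread0 0.56 [409.0, -124.1, 120.0] [[366.7, 315.3]]
top thread0 0.21 [597.7, -178.7, 178.5] [[390.8, 241.4]]
scene hole0 0.97 [594.8, -180.7, 174.4] [[290.5, 292.3]]
scene hole0 0.87 [404.6, -125.2, 174.9] [[229.9, 241.9]]
scene hole0 0.75 [551.2, -321.1, 178.8] [[240.9, 336.5]]
scene hole0 0.7 [363.1, -266.2, 175.9] [[181.2, 282.4]]
scene thread0 0.85 [552.9, -318.6, 121.6] [[245.5, 346.5]]
scene thread0 0.83 [597.2, -179.7, 118.6] [[293.1, 303.9]]
scene thread0 0.66 [360.1, -262.3, 114.7] [[186.8, 293.4]]
```

View pics/w6.png

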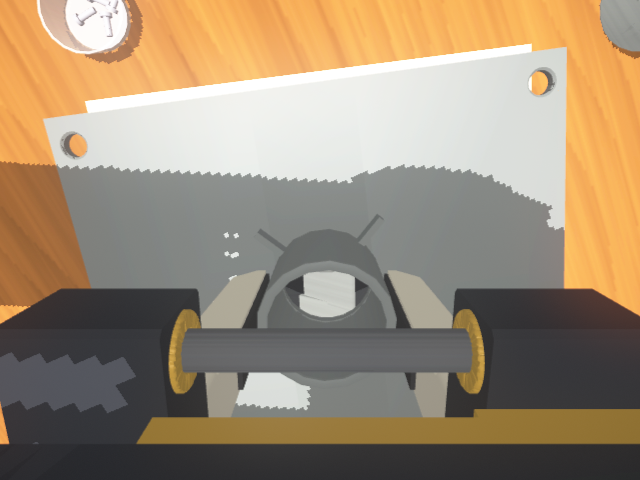

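The wrist view shows the flange gripped and level over the extractor, with holes at about (74,145) and (541,82). Next I'll measure the hole and thread centres at sub-pixel level, using the tool pose of each picture.

```bash
cat >> h.py <<'E'
def yawR(y): 
    y=np.radians(y); s,c=np.sin(y),np.cos(y); return R.from_matrix([[-s,c,0],[c,s,0],[0,0,-1]])
def ring(im,uv,h=22):
    "brass ring: centroid of the enclosing circle of saturated orange pixels"
    x,y=map(int,uv); c=im[y-h:y+h,x-h:x+h]; s=cv2.cvtColor(c,cv2.COLOR_BGR2HSV)
    m=((s[...,1]>90)&(s[...,2]>90)).astype(np.uint8); k=max(cv2.findContours(m,0,2)[0],key=cv2.contourArea)
    (a,b),(w,l),_=cv2.fitEllipse(cv2.convexHull(k)); return np.array([x-h+a,y-h+b]),(round(w,1),round(l,1))
def hole(im,uv,h=26):
    x,y=map(int,uv); c=im[y-h:y+h,x-h:x+h].astype(int); med=np.median(c.reshape(-1,3),axis=0)
    m=(np.abs(c-med).max(2)>25).astype(np.uint8); n,L,st,ce=cv2.connectedComponentsWithStats(m)
    i=min((j for j in range(1,n) if st[j,4]>60),key=lambda j:np.hypot(*(ce[j]-h)))
    k=cv2.findContours((L==i).astype(np.uint8),0,2)[0][0]; (a,b),(w,l),_=cv2.fitEllipse(cv2.convexHull(k))
    return np.array([x-h+a,y-h+b]),(round(w,1),round(l,1))
E
python3 - <<'E'
from h import *
p=cams.read_camera("wrist")
for f,T,uvs in [("w2",(np.array([478.6,-224.3,389.6]),yawR(-25.2477)),[(142,139),(477,90)]),("w4",(np.array([492.04,-238.87,395.29]),yawR(-25.07)),[(114,126),(443,78)])]:
    im=cv2.imread(f"pics/{f}.png"); r=[ring(im,u) for u in uvs]; print(r)
    P=[ray(p,a,120,T) for a,_ in r]; rect([(-1,1,*P[0]),(1,1,*P[1])],(478,-222,-16.5))
t=np.load("w6T.npy"); T=(t[:3],R.from_quat(t[3:])); im=cv2.imread("pics/w6.png")
r=[hole(im,u) for u in [(74,145),(541,82)]]; print(r)
for z in (179,181.7,184):
    P=[ray(p,a,z,T) for a,_ in r]; rect([(-1,1,*P[0]),(1,1,*P[1])],(478,-222,-16.5))
# same flange on the table (w5)
T5=(np.array([518.9,231.8,306.8]),yawR(24.16)); im=cv2.imread("pics/w5.png"); r=[hole(im,u) for u in [(168,147),(462,107)]]; print(r)
P=[ray(p,a,5,T5) for a,_ in r]; rect([(-1,1,*P[0]),(1,1,*P[1])],(519,229,31))
E
```

```text
[(array([141.46089554, 139.59602165]), (19.8, 22.4)), (array([476.69386292,  89.34578133]), (20.7, 23.3))]
rect [ 479. -222.] -17.07 res [-0.1  0.1  0.  -0. ]
[(array([113.62027168, 125.99203491]), (19.4, 22.1)), (array([443.13955116,  77.66483307]), (20.6, 22.7))]
rect [ 478.6 -221.8] -17.14 res [-0.1  0.1  0.  -0. ]
[(array([ 73.18504524, 144.81614876]), (25.4, 28.9)), (array([541.52799034,  81.10520172]), (25.9, 30.5))]
rect [ 479.  -221.8] -16.53 res [ 1.1 -1.1 -0.3  0.3]
rect [ 479.1 -222. ] -16.53 res [-0.4  0.4  0.1 -0.1]
rect [ 479.1 -222.2] -16.53 res [-1.6  1.6  0.5 -0.5]
[(array([166.97922134, 146.56745529]), (16.3, 17.9)), (array([461.992836  , 107.04143906]), (17.3, 18.8))]
rect [521.4 228.3] 31.53 res [-0.3  0.3 -0.2  0.2]
```

Extractor: centre (478.8, -221.9), yaw -17.1°. Flange: centre (479.1, -222.0), yaw -16.5°, underside at about 176. So I'll turn it 0.57° and lower it 36 mm.

Emit:
arm_command:
  moves: [0,0,0.1,0,0,0.1,0,0,0.2,0,0,0,0,0,0.2,0,0,0,0,0,0.15,0,0,0,0,0,0.07,0,0,0,0,0,0,0,0,0,0,0,0,0,0,0,0,0,0,0,0,0]

```text
t: 18.88
tool_pos: [479.2, -222.2, 345.1]
orientation: [0.0, 0.842, 0.54, 0.0]
ft_force: [-0.1, -0.3, -3.0]
finger_gap: 0.536
grasp_force: 35.0
```

```bash
python3 - <<'E'
from h import *
T=tool(); p=cams.read_camera("wrist"); im=p["frame"][:,:,::-1].copy(); cv2.imwrite("pics/w7.png",im)
s=cams.read_camera("scene")
c=cv2.resize(s["frame"][225:365,160:320,::-1],None,fx=5,fy=5,interpolation=cv2.INTER_CUBIC)
# expected hole (z 145) and thread (z 120) marks in the scene view
cs,sn=np.cos(np.radians(-17.1)),np.sin(np.radians(-17.1))
H=[(478.8+cs*a*100-sn*b*75,-221.9+sn*a*100+cs*b*75) for a,b in [(1,1),(1,-1),(-1,-1),(-1,1)]]
for (u,v) in proj(s,[(*h,145) for h in H]): cv2.circle(c,(int((u-160)*5),int((v-225)*5)),14,(0,0,255),1)
cv2.imwrite("pics/s7.png",c)
print(T[0].round(1),T[1].as_matrix()[2].round(4),{k:np.round(v,2).tolist() for k,v in env.get_obs().items() if k[:2] in("ft","gr")})
r=[hole(im,u) for u in [(74,145),(541,82)]]; print(r)
P=[ray(p,a,T[0][2]-203.9+5,T) for a,_ in r]; rect([(-1,1,*P[0]),(1,1,*P[1])],(478,-222,-16.5))
for d in cams.spot_point("hole0",s): print(round(d["p"],2),np.round(d["position"],1))
E
```

```text
[ 479.2 -222.2  345.1] [-0.e+00  5.e-04 -1.e+00] {'ft_force': [-0.37, -0.22, -3.92], 'ft_torque': [-0.13, 0.13, -0.04], 'grasp_force': 35.0}
[(array([ 73.27723694, 144.81123161]), (24.3, 28.7)), (array([541.58540726,  80.68533516]), (25.1, 28.5))]
rect [ 479.3 -222.7] -17.15 res [-0.4  0.4  0.1 -0.1]
0.95 [ 364.7 -264.7  136.9]
0.91 [ 594.  -181.2  137.9]
0.87 [ 405.3 -122.4  138.9]
0.68 [ 547.7 -327.5  141.6]
```

View pics/s7.png

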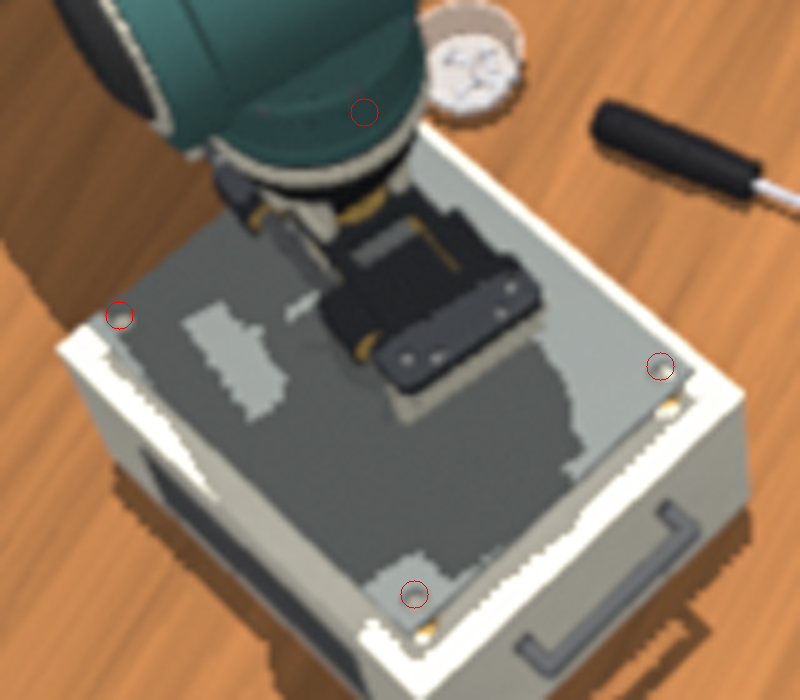

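The scene crop shows all three visible holes inside the circles projected from the extractor's thread pattern, at crop pixels (120,316), (660,367) and (414,595). Each brass thread lies just below its hole by the expected parallax, and there is a gap all round. The fit is within about 1 mm and 0.1°, with the underside about 21 mm above the top face, so I'm handing it in.

```bash
python3 -c "
from h import *
print(sign_off())"
```

```text
the job is handed in; nothing more can be done
None
```

The fan was turned by hand about 386° clockwise, and the flange is held level and steady about 21 mm above the extractor, its holes over the threads to within about 1 mm by measurement; the job is handed in.

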